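Set up a culture dish on the light stand and stop down its iris

ROBOT

A 7-joint arm with a two-finger parallel gripper is mounted at the origin on a cart in front of the work surface, level with it; the furniture and walls round the work are solid. World frame = base frame: x ahead of the robot, y to its left, z up, the work surface at z = 0. Lengths are in m, angles in rad, forces in N, time in s.
With the tool pointing down it reaches from about 0.425 to 0.875 m from the base axis. Payload 4.7 kg.
Tool frame: the origin (TCP) lies between the finger pads; the fingertips stand 22 mm ahead of it and the grasp point (between the pads) lies 3 mm ahead of it; z points along the fingers, y is the line along which they close (so a half turn about z gives the same grasp; the last joint's range is limited). The gripper opens to 87 mm and grips with 3 to 60 N. Pads are 19 mm wide; open, the fingers measure 117 mm over their backs; the gripper's body (75 mm by 190 mm) begins 51 mm behind the grasp point.
Start: joints at [1.315, 0.321, -0.07, 1.45, 0.023, 1.371, -0.057], TCP at [0.173, -0.627, 0.245] pointing down, gripper open.
Joint ranges: [-2.86, 2.86], [-0.3, 2.09], [-1.38, 1.24], [0.06, 2.45], [-1.56, 4.7], [0.09, 2.05], [-2.69, 2.69]. Speed limits (rad/s): [2.57, 2.57, 3.14, 3.14, 3.14, 3.14, 3.14].

INTERFACE

Orientations are given as a rotation vector (axis times angle).
In Python, from bench import ctrl gives the robot as it stands. The module is installed in compiled form; this text tells all that it offers.
- The arm moves only by the tool send_rows, never from a script. Its argument "motion" is a list of rows, each an object with "claw": the opening, from -1 (shut) to 1 (fully open); "slide": the shift along the tool's x, y, z in mm, a list of three; "delta_rot": the turn, a rotation vector about the tool's x, y, z in rad, a list of three. In form: [{"claw": claw, "slide": [x, y, z], "delta_rot": [ax, ay, az]}, ...]. A call has 1 to 5 rows; each row is the pose to reach, as a shift and turn from the pose commanded when the call began, along the tool's axes at that moment; what a row does not reach only later rows make up. A row lasts 1/10 s, in which the tool goes at most 50 mm and 8.59 degrees, less where a joint would pass 70% of its speed; a pose out of reach is approached as far as the arm can. A call with a gripper value outside its range is refused whole. The fingers move at their own pace and stop on an object; "grip_force" is the grip in N (left out, the last holds). Time passes only in rows, so rows that repeat a pose let the fingers close. It gives the time, the measured TCP pose, the force, the opening and the grip force at its end, in the units of the state.
- ctrl.get_state(): the state, without advancing time (a new reading comes with each control period).
- ctrl.get_image(name): name is "side" or "top"; returns a dict with "color" (420x560x3 uint8, blue, green, red), "fx", "fy", "cx", "cy" (pixels), "pose" (4x4, takes a point from camera to world coordinates). Camera axes: x right, y down, z forward; pixel columns grow to the right and rows downward; lengths in m; the calibration is good to about 2 mm. A picture is of the moment at which its call begins. There is no depth.
- ctrl.close_job(): hands the job in; it is judged then, once.
The state is a dict: "time": time; "joint_positions": joint angles; "qd": joint speeds; "joint_torque": joint torques, N m; "position": TCP position; "tool_rot": TCP orientation; "ft_force": force on the tool from outside, world axes, zero at the start; "torque": the same for the moment, N m; "grip_width": opening from 0.0 (shut) to 1.0 (fully open); "grip_force": force on a finger pad.
Only numpy, scipy, OpenCV 4.12 (cv2) and the standard library are available. Lean on these libraries where they do the work, as an engineer would, in place of code of your own. Each camera call takes 0.05 s, during which the arm holds its last target. There are 200 camera calls.

TASK

Get the light stand ready for inspecting the petri dish that lies on the bench to its left: carry the dish level and set it down, not drop it, flat on the stand's round glass inside the low locating ring. Turn the iris down by its lever to the 30-degree mark: the scale runs from 0 (closed) at the left to 90 at the right, and 30 is the second of its four long marks. Leave the rest of the bench as it is.

Things in the scene. Friction and masses are not known exactly. Their poses are not given: they have to be found in the camera images.
- dish: closed round clear petri dish, 62 mm across, 15 mm high, 11 to 23 g; lies flat on the bench to the left of the light stand. Origin: centre of its underside, z up. Grip it across its diameter from above.
- light_stand: fixed light stand: white base (top at 46 mm), on it a round black turret (132 mm across, top at 78 mm) with the glass. Origin: on the turret's axis at bench level; own -x is its front, +y its left; the base reaches 124 mm to the front, 84 to the back, 90 to each side. In front of the turret lies a black arc scale with white marks every 10 degrees, long ones at 0, 30, 60, 90.
- stage_center (a point): centre of the glass stage's upper face, 78 mm above the bench. Around it stands a steel locating ring, 72 mm inside diameter, 81 mm outside, 3 mm high, for the 62 mm dish (5 mm play all round).
- iris_lever (a joint): iris lever about the turret's upright axis, rad: 0 = closed, left stop, arm 45 degrees to the left of the stand's front; 1.571 = open, right stop, 45 degrees to the right; grows counter-clockwise from above. At q the arm points along 2.356 + q in the stand's own xy axes. 30 degrees = 0.524. Stays where it is left (about 1.5 N at the knob moves it).
- lever_knob (a point): grip point on the upright round knob at the end of the iris lever, 105 mm from the turret's axis, 85 mm above the bench; the knob is a black post 13 mm in diameter, from 62 to 98 mm above the bench, on a flat steel arm 9 mm wide whose top is at 60 mm.
- tally_counter: chromed hand tally counter, 49 x 46 x 26 mm, right of the stand; to be left alone. Origin: centre of its underside.
- marker: marker pen lying on the bench right of the stand, 132 x 10 x 12 mm; to be left alone. Origin: centre of its underside.
- coverslip_box: small cardboard box, 42 x 62 x 24 mm, right of the stand; to be left alone. Origin: centre of its underside. To the right of these things (y below about -0.33) a tall fixed microscope stands, its eyepieces reaching toward the robot near (0.45, -0.45), up to 0.3 m high and more: keep the arm clear of it, and draw the gripper back toward the robot before turning if it starts beside it.
- lab_timer: digital timer leaning on its foot, 43 x 66 x 64 mm, left of the stand; to be left alone. Origin: centre of its underside.
There are look-alikes about, which are no part of the job. What is shaped like the dish but orange or yellow is not meant.

How it is judged:
At the end, for the whole second after the job is handed in: The dish rests flat and still on the glass inside the locating ring (its centre within 7 mm of the ring's centre, right way up), and the iris lever stands at the 30-degree mark, within 5 degrees (horizontal distance between dish and stage_center below 0.007 m and z of dish in the frame of stage_center between -0.003 and 0.0015 m and angle between dish's own z axis and vertical below 0.035 rad and linear speed of dish below 0.01 m/s and value of joint iris_lever between 0.4363 and 0.6109 rad); the robot touches nothing.
It fails at once if the dish is tipped by more than 20 degrees (angle between dish's own z axis and vertical above 0.35 rad).
It fails at once if the dish is dropped: it falls faster than 0.6 m/s with no finger on it (a fall of about 20 mm) (linear speed of dish above 0.6 m/s and contact force between dish and the fingers below 0.02 N).
It fails at once if one of the tally counter, marker, coverslip box and timer is pushed more than 25 mm from its place (distance of any of tally_counter, marker, coverslip_box, lab_timer from where it was at the start of the episode above 0.025 m).
It also fails if it takes over 54 s, if anything falls off the work surface, if the arm or the gripper's body presses on something with over 40 N, if the wrist force passes 120 N, or if a joint passes its speed limit or range.

## Working session

There is one attempt and no reset: what is moved stays moved. The work goes in short steps, Python scripts to look and compute and a tool call to move; the robot and the scene stay as the last step left them, time stands still between calls to the robot, and variables do not carry over. Pictures are saved under pics/ and viewed, at most 10 in all, crops included, and the job is handed in when it is done.

Besides the shell and the picture viewer there is one more tool, called after "Request:" in YAML: its name, and indented under it one key for each argument. send_rows: Moves the arm, as the interface text tells. Its arguments: {"type":"object","properties":{"motion":{"type":"array","items":{"type":"object","properties":{"claw":{"type":"number"},"slide":{"type":"array","items":{"type":"number"}},"delta_rot":{"type":"array","items":{"type":"number"}}}}},"grip_force":{"type":"number"}},"required":["motion"]}

```bash
mkdir -p pics
cat > h.py <<'E'
import numpy as np, cv2
from bench import ctrl
from scipy.spatial.transform import Rotation as R
def grab(n,save=None):
    im=ctrl.get_image(n)
    if save: cv2.imwrite('pics/'+save,im['color'])
    return im
def ray(im,u,v):
    P=np.array(im['pose']); d=P[:3,:3]@np.array([(u-im['cx'])/im['fx'],(v-im['cy'])/im['fy'],1.]); return P[:3,3],d/np.linalg.norm(d)
def plane(im,u,v,z):
    o,d=ray(im,u,v); return o+d*(z-o[2])/d[2]
def proj(im,p):
    P=np.array(im['pose']); c=P[:3,:3].T@(np.array(p)-P[:3,3]); return [im['fx']*c[0]/c[2]+im['cx'],im['fy']*c[1]/c[2]+im['cy']]
def tri(a,b):
    (o1,d1),(o2,d2)=a,b
    s=np.linalg.lstsq(np.c_[d1,-d2],o2-o1,rcond=None)[0]
    p,q=o1+s[0]*d1,o2+s[1]*d2; return (p+q)/2,np.linalg.norm(p-q)
E
python3 - <<'E'
from h import *
for n in('side','top'):
    im=grab(n,n+'0.png'); print(n,im['fx'],im['cx'],im['cy'],np.round(im['pose'],3).tolist())
s=ctrl.get_state(); print(s['time'],s['position'],s['tool_rot'],R.from_rotvec(s['tool_rot']).as_matrix().round(3))
E
```

```text
side 542.1329793684457 278.67816582683736 202.1249223362793 [[-0.896, -0.225, 0.384, 0.075], [-0.444, 0.497, -0.745, 0.943], [-0.023, -0.838, -0.545, 0.731], [0.0, 0.0, 0.0, 1.0]]
top 537.1519468497655 281.60958694653215 214.3780316033322 [[0.008, -0.994, 0.11, 0.412], [-1.0, -0.009, -0.009, 0.086], [0.01, -0.11, -0.994, 1.353], [0.0, 0.0, 0.0, 1.0]]
0.1 [ 0.17305107 -0.6260649   0.24354124] [-3.11134251e+00 -4.22232335e-01  5.37536705e-04] [[ 0.964  0.267 -0.001]
 [ 0.267 -0.964  0.002]
 [-0.    -0.002 -1.   ]]
```

View pics/side0.png

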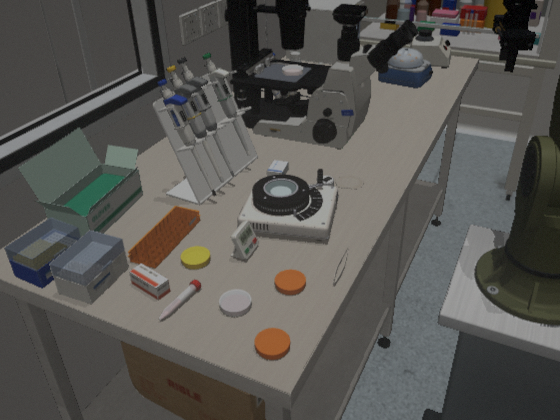

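View pics/top0.png

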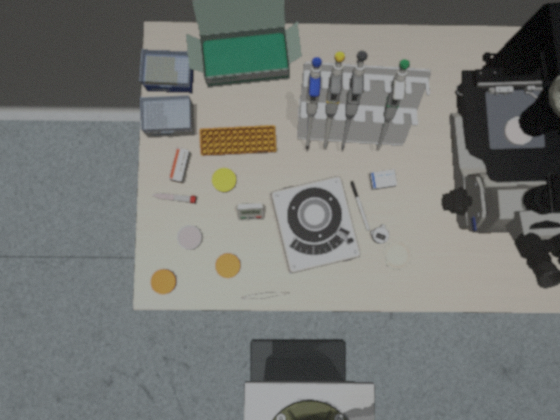

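The top view shows the clear dish at (190,237), left of the stand at (315,215). In the side view the dish is at (235,303).

Things that could be taken for the dish (top pixels):
- orange discs at (228,265) and (163,281)
- a yellow disc at (224,180)
- a faint clear disc at (397,256), right of the stand

I choose (190,237) because it is clear and left of the stand. Next are close crops of the dish and the stand.

Run:
```python
from h import *
t=cv2.imread('pics/top0.png'); s=cv2.imread('pics/side0.png')
z=lambda i,x,y,w,h,W=400,H=300: cv2.resize(i[y:y+h,x:x+w],(W,H),interpolation=cv2.INTER_CUBIC)
a=np.vstack([np.hstack([z(t,150,207,80,60),z(s,195,273,80,60)]),np.hstack([z(t,255,170,120,90+15,400,300),z(s,230,150,120,90,400,300)])])
cv2.imwrite('pics/crop1.png',a)
```

```text
(no output)
```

View pics/crop1.png

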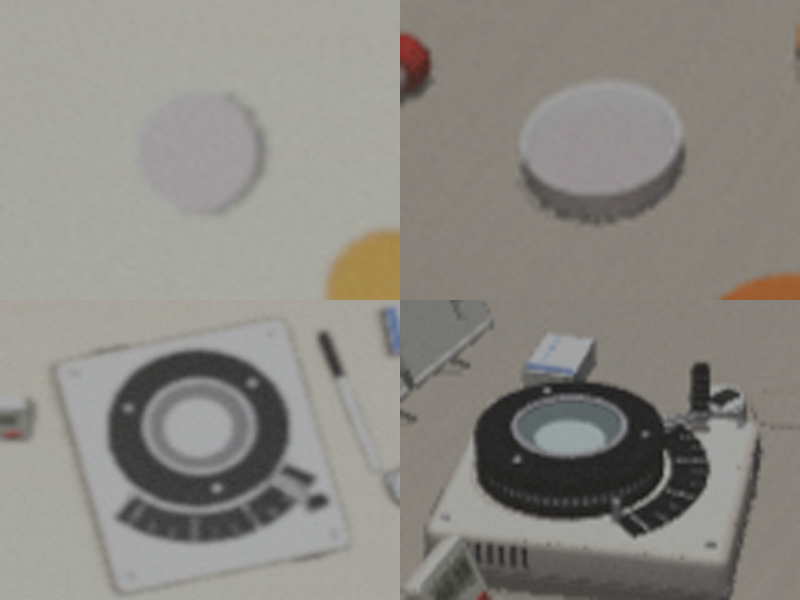

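The crops confirm the choice: the dish at top (190,237) is clear and pinkish-grey. The lever knob is at about top (350,240) and side (320,176), near the open end. Next I measure with masks in both views.

```bash
cat > m.py <<'E'
from h import *
def fit(mask,off,pick=None):
    cs=cv2.findContours(mask.astype(np.uint8)*255,cv2.RETR_EXTERNAL,cv2.CHAIN_APPROX_NONE)[0]
    c=max(cs,key=cv2.contourArea); e=cv2.fitEllipse(cv2.convexHull(c)); return (e[0][0]+off[0],e[0][1]+off[1]),e[1],e[2],cv2.contourArea(c)
def roi(i,x,y,w,h,k=4):
    # upsample for subpixel
    return cv2.cvtColor(cv2.GaussianBlur(i[y:y+h,x:x+w],(3,3),0),cv2.COLOR_BGR2LAB).astype(float)
E
python3 - <<'E'
from m import *
T,S=grab('top'),grab('side')
def dish(im,x,y,w,h):
    L=roi(im['color'],x,y,w,h); a=L[...,1]-L[...,2]; bg=np.median(a)
    m=(a-bg)>(np.percentile(a-bg,97))/2
    return fit(m,(x,y)),bg,np.percentile(a-bg,97)
dt=dish(T,165,212,48,50); ds=dish(S,208,282,56,40); print(dt,ds)
p,g=tri(ray(T,*dt[0][0]),ray(S,*ds[0][0])); print('dish tri',p,g)
for z in(0.0075,.015): print(z,plane(T,*dt[0][0],z),plane(S,*ds[0][0],z))
# turret dark disc, knob
def dark(im,x,y,w,h,th):
    g=cv2.cvtColor(im['color'],cv2.COLOR_BGR2GRAY)[y:y+h,x:x+w]; 
    n,l,st,c=cv2.connectedComponentsWithStats((g<th).astype(np.uint8))
    for i in range(1,n):
        if st[i,4]>15: print(st[i]+np.array([x,y,0,0,0]),np.round(c[i]+[x,y],1))
print('T');dark(T,280,180,78,80,85);print('S');dark(S,240,165,95,60,70)
E
```

```text
(((189.18732833862305, 236.88755226135254), (23.2044677734375, 23.955970764160156), 56.63731002807617, 410.5), np.float64(-5.0), np.float64(7.0)) (((234.96551322937012, 302.33891105651855), (24.679218292236328, 31.04867935180664), 79.7108383178711, 533.0), np.float64(-4.0), np.float64(6.0))
dish tri [0.50312093 0.30407454 0.00911807] 0.000875080184215343
0.0075 [0.50283833 0.30413275 0.0075    ] [0.5045037  0.30278651 0.0075    ]
0.015 [0.5023343  0.30291617 0.015     ] [0.50004901 0.30942368 0.015     ]
T
[351 182   6  14  36] [353.6 188.4]
[ 288  188   53   54 1197] [313.6 215. ]
[340 229   8   5  18] [343.9 231. ]
[330 236  12  12  85] [335.2 241.4]
[291 240   6   7  19] [293.7 243. ]
[295 242  18  12 130] [304.  247.6]
[314 243  17  11 129] [321.7 248.1]
S
[317 169  15  15  97] [321.4 176.8]
[ 253  172   70   47 1653] [286.3 198.2]
[295 214   9   7  26] [298.9 217.2]
```

Run:
```python
from m import *
T,S=grab('top'),grab('side')
K=6
def up(im,x,y,w,h):
    g=cv2.cvtColor(im['color'],cv2.COLOR_BGR2GRAY)[y:y+h,x:x+w]
    return cv2.resize(g,(w*K,h*K),interpolation=cv2.INTER_CUBIC)
def tofull(p,x,y): return np.array([(p[0]+.5)/K-.5+x,(p[1]+.5)/K-.5+y])
def ells(im,x,y,w,h,th,inv,lo):
    g=up(im,x,y,w,h); m=((g<th) if not inv else (g>th)).astype(np.uint8)
    cs,hi=cv2.findContours(m,cv2.RETR_CCOMP,cv2.CHAIN_APPROX_NONE); out=[]
    for c,hh in zip(cs,hi[0]):
        if cv2.contourArea(c)>lo*K*K:
            e=cv2.fitEllipse(c); out.append((hh[3]>=0,np.round(tofull(e[0],x,y),2),np.round(np.array(e[1])/K,1),round(cv2.contourArea(c)/K/K)))
    return out
for th in(75,90,105): 
    print(th,'T',[o for o in ells(T,280,180,78,80,th,False,300)]); print('  S',[o for o in ells(S,240,165,95,60,th-5,False,200)])
print('knobT',ells(T,340,230,20,20,80,False,8),ells(T,340,230,20,20,95,False,8))
print('knobS',ells(S,312,165,16,21,60,False,20))
# base: white mask yaw
g=cv2.cvtColor(T['color'],cv2.COLOR_BGR2LAB)[165:280,262:368].astype(int)
print(g[35,5:15].tolist(), g[60,0:4].tolist(),g[100,50].tolist())
a=up(S,308,160,40,35);b=up(T,325,220,45,40)
cv2.imwrite('pics/crop2.png',np.hstack([cv2.resize(a,(400,400)),cv2.resize(b,(400,400))]))
```

```text
75 T [(np.False_, array([314.  , 214.42]), array([52.2, 52.6]), 2157), (np.True_, array([314.32, 213.74]), array([36.1, 36.4]), 1033)]
  S [(np.False_, array([283.83, 195.23]), array([41.7, 68.3]), 2216), (np.True_, array([280.38, 187.37]), array([19.6, 35.6]), 548)]
90 T [(np.False_, array([314.  , 214.45]), array([53.1, 53.5]), 2230), (np.True_, array([314.32, 213.73]), array([35.2, 35.5]), 981)]
  S [(np.False_, array([285.7 , 195.18]), array([46.4, 70.1]), 2407), (np.True_, array([280.38, 187.39]), array([19. , 35.1]), 524)]
105 T [(np.False_, array([316.36, 244.69]), array([18. , 48.8]), 479), (np.False_, array([314.  , 214.47]), array([53.9, 54.2]), 2293), (np.True_, array([314.31, 213.74]), array([34.4, 34.8]), 939)]
  S [(np.False_, array([289.93, 193.36]), array([49.8, 77.4]), 2640), (np.True_, array([280.27, 187.79]), array([18.1, 31.2]), 331)]
knobT [(np.False_, array([349.73, 240.06]), array([3. , 4.5]), 10), (np.False_, array([344.77, 231.31]), array([2.1, 8.3]), 12)] [(np.False_, array([349.64, 240.11]), array([3.9, 5.5]), 16), (np.False_, array([340.57, 240.51]), array([2.5, 6. ]), 9), (np.False_, array([344.63, 231.45]), array([3.2, 9.4]), 20)]
knobS [(np.False_, array([321.35, 176.29]), array([11. , 13.4]), 72)]
[[173, 128, 133], [172, 127, 133], [167, 128, 133], [160, 128, 133], [148, 128, 132], [143, 128, 132], [156, 128, 130], [171, 128, 128], [174, 128, 128], [174, 127, 127]] [[174, 127, 132], [175, 126, 132], [173, 127, 132], [173, 127, 132]] [174, 128, 128]
```

View pics/crop2.png

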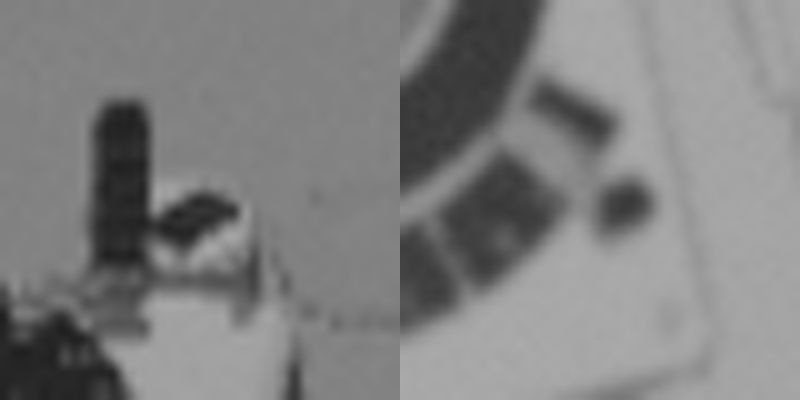

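The left crop (side view) shows the knob post with its axis at col 319.7, rows 168–183. The right crop (top view) shows the knob at (349.7,240.1), with the steel arm just left of it, near the 90 end of the scale.

Run:
```python
from m import *
T,S=grab('top'),grab('side')
rc,g=tri(ray(T,314.32,213.73),ray(S,280.38,187.38)); print('ring',rc,g,plane(T,314.32,213.73,.08),plane(S,280.38,187.38,.08))
print('turret outline T at .078',plane(T,314.0,214.45,.078))
k,g=tri(ray(T,349.7,240.1),ray(S,319.7,168.5)); print('knob top',k,g,plane(T,349.7,240.1,.096))
c=plane(T,314.32,213.73,.08); kk=plane(T,349.7,240.1,.096); d=kk-c; print('r',np.hypot(*d[:2]),np.degrees(np.arctan2(d[1],d[0]))%360)
# base yaw: edge pixels of dark outline at left/right sides from the crop1 corners
cor=np.array([[55,370],[120,590],[348,545],[285,318]],float); px=np.c_[255+cor[:,0]*.3-.5,170+(cor[:,1]-300)*.35-.5]
w=np.array([plane(T,*p,.046)[:2] for p in px]); print(w.round(4).tolist())
for a,b in((1,0),(2,3)): e=w[b]-w[a]; print(np.linalg.norm(e),np.degrees(np.arctan2(e[1],e[0])))
for a,b in((3,0),(2,1)): e=w[b]-w[a]; print(np.linalg.norm(e),np.degrees(np.arctan2(e[1],e[0]))-90)
print('base ctr',w.mean(0))
```

```text
ring [ 0.55644813 -0.00396997  0.08053708] 0.001278492597442445 [ 0.55592289 -0.00426821  0.08      ] [ 0.5574616  -0.00455648  0.08      ]
turret outline T at .078 [ 0.55440955 -0.00364675  0.078     ]
knob top [ 0.49298781 -0.08497967  0.10303214] 0.0017113294538000665 [ 0.49264238 -0.08626073  0.096     ]
r 0.10357217691898898 232.3396214272567
[[0.6076, 0.1], [0.4197, 0.0508], [0.4592, -0.1153], [0.6547, -0.07]]
0.19418374052761272 14.653372964374167
0.2006711025072044 13.029739165305156
0.17640364588185944 15.477740297457629
0.17074341606536902 13.35502185217473
base ctr [ 0.53527795 -0.00863454]
```

Measured so far:
- Ring centre: (0.556,-0.004), z about 0.080
- Stand yaw: about 14.1°
- Knob: (0.493,-0.086), r = 104 mm, which gives q of about 83°
- Lever target: knob at about (0.451,-0.003)
- Dish: (0.503,0.304)

The heights and radii agree with the text. First I draw the gripper back.

Request:
send_rows:
  motion:
    - {"claw":1,"slide":[0,-50,0],"delta_rot":[0,0,0]}
    - {"claw":1,"slide":[0,-100,0],"delta_rot":[0,0,0]}
    - {"claw":1,"slide":[0,-150,0],"delta_rot":[0,0,0]}
    - {"claw":1,"slide":[0,-195,0],"delta_rot":[0,0,0]}
    - {"claw":1,"slide":[0,-195,0],"delta_rot":[0,0,0]}
  grip_force: 15

```text
time: 0.9
position: [0.1197, -0.4336, 0.2441]
tool_rot: [-3.11, -0.422, 0.002]
ft_force: [-0.4, -0.7, 0.6]
grip_width: 1.0
grip_force: 0.0
```

```bash
cat >> h.py <<'E'
def to(*wps):
    s=ctrl.get_state(); M=R.from_rotvec(s['tool_rot']).as_matrix(); p=np.array(s['position'])
    print('at',s['time'],p.round(4),'yaw y',round(float(np.degrees(np.arctan2(M[1,1],M[0,1]))),1),'tilt',round(float(np.degrees(np.arccos(-M[2,2]))),2),'F',np.round(s['ft_force'],1),'w',s['grip_width'])
    for w in wps: print(w,'->',(M.T@(np.array(w)-p)*1000).round(1))
E
python3 - <<'E'
from h import *
to((.25,-.365,.245),(.33,-.29,.245),(.40,-.20,.245),(.45,-.14,.2),(.4926,-.0863,.16),(.4926,-.0863,.088))
print(ctrl.get_state()['joint_positions'])
E
```

```text
at 0.9 [ 0.1197 -0.4336  0.2441] yaw y -74.5 tilt 0.16 F [-0.4 -0.7  0.6] w 1.0001316994308957
(0.25, -0.365, 0.245) -> [143.9 -31.4  -0.9]
(0.33, -0.29, 0.245) -> [241.  -82.3  -0.8]
(0.4, -0.2, 0.245) -> [ 332.5 -150.4   -0.7]
(0.45, -0.14, 0.2) -> [ 396.7 -194.8   44.4]
(0.4926, -0.0863, 0.16) -> [ 452.1 -235.1   84.4]
(0.4926, -0.0863, 0.088) -> [ 452.1 -234.9  156.4]
[ 1.33611846 -0.09961883 -0.08781317  1.91465454 -0.00836635  1.32894911
 -0.05020689]
```

Request:
send_rows:
  motion:
    - {"claw":1,"slide":[48,-10,0],"delta_rot":[0,0,0]}
    - {"claw":1,"slide":[96,-20,0],"delta_rot":[0,0,0]}
    - {"claw":1,"slide":[144,-32,0],"delta_rot":[0,0,0]}
    - {"claw":1,"slide":[187,-55,0],"delta_rot":[0,0,0]}
    - {"claw":1,"slide":[230,-78,0],"delta_rot":[0,0,0]}

```text
time: 1.4
position: [0.324, -0.3011, 0.245]
tool_rot: [3.112, 0.422, 0.001]
ft_force: [0.3, 0.7, 0.5]
grip_width: 1.003
grip_force: 0.0
```

Request:
send_rows:
  motion:
    - {"claw":0,"slide":[38,-29,0],"delta_rot":[0,0,0]}
    - {"claw":0,"slide":[76,-58,0],"delta_rot":[0,0,0]}
    - {"claw":0,"slide":[114,-87,0],"delta_rot":[0,0,0]}
    - {"claw":0,"slide":[152,-110,0],"delta_rot":[0,0,0]}
    - {"claw":0,"slide":[190,-138,0],"delta_rot":[0,0,0]}

```text
time: 1.9
position: [0.4702, -0.1175, 0.2451]
tool_rot: [3.112, 0.421, 0.003]
ft_force: [0.5, -0.4, 0.3]
grip_width: 0.631
grip_force: 0.0
```

Run:
```python
from h import *
to((.4926,-.0863,.16),(.4926,-.0863,.088))
```

```text
at 1.9 [ 0.4702 -0.1175  0.2451] yaw y -74.6 tilt 0.12 F [ 0.5 -0.4  0.3] w 0.631443775376411
(0.4926, -0.0863, 0.16) -> [ 29.8 -24.3  85.2]
(0.4926, -0.0863, 0.088) -> [ 29.7 -24.4 157.2]
```

Request:
send_rows:
  motion:
    - {"claw":0,"slide":[30,-24,20],"delta_rot":[0,0,0]}
    - {"claw":0,"slide":[30,-24,65],"delta_rot":[0,0,0]}
    - {"claw":0,"slide":[30,-24,95],"delta_rot":[0,0,0]}
    - {"claw":0,"slide":[30,-24,95],"delta_rot":[0,0,0]}

```text
time: 2.3
position: [0.4885, -0.0865, 0.1458]
tool_rot: [-3.109, -0.423, 0.011]
ft_force: [-0.7, -0.7, 0.3]
grip_width: 0.5
grip_force: 0.0
```

Run:
```python
from m import *
to((.4926,-.0863,.088))
T,S=grab('top'),grab('side')
a=T['color'][200:275,300:400];b=S['color'][120:215,260:385]
cv2.imwrite('pics/crop3.png',np.hstack([cv2.resize(i,(400,300),interpolation=cv2.INTER_CUBIC) for i in(a,b)]))
```

```text
at 2.3 [ 0.4885 -0.0865  0.1458] yaw y -74.5 tilt 0.45 F [-0.7 -0.7  0.3] w 0.5004966354155852
(0.4926, -0.0863, 0.088) -> [ 4.4  1.2 57.8]
```

View pics/crop3.png

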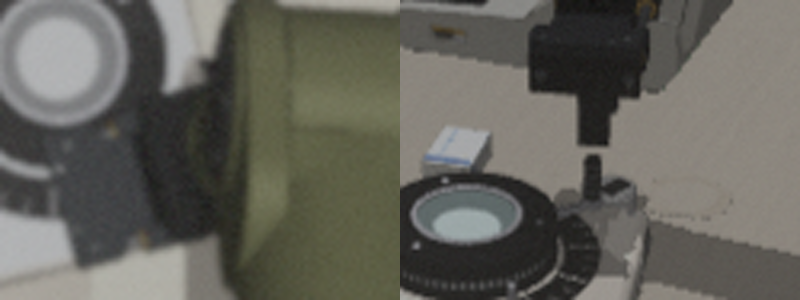

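The side crop shows the gripper right above the knob (cols 593 and 593 in the crop). Going down and closing on it.

Request:
send_rows:
  motion:
    - {"claw":0,"slide":[2,0,30],"delta_rot":[0,0,0]}
    - {"claw":0,"slide":[2,0,58],"delta_rot":[0,0,0]}
    - {"claw":-0.5,"slide":[2,0,58],"delta_rot":[0,0,0]}
    - {"claw":-1,"slide":[2,0,58],"delta_rot":[0,0,0]}
    - {"claw":-1,"slide":[2,0,58],"delta_rot":[0,0,0]}

```text
time: 2.9
position: [0.4948, -0.0873, 0.094]
tool_rot: [3.111, 0.421, 0.006]
ft_force: [-1.0, -0.2, -0.3]
grip_width: 0.308
grip_force: 0.0
```

Request:
send_rows:
  motion:
    - {"claw":-1,"slide":[0,0,0],"delta_rot":[0,0,0]}
    - {"claw":-1,"slide":[0,0,0],"delta_rot":[0,0,0]}

```text
time: 3.1
position: [0.4936, -0.0883, 0.0929]
tool_rot: [3.11, 0.421, 0.002]
ft_force: [-0.8, -2.1, 5.6]
grip_width: 0.139
grip_force: 15.0
```

Run:
```python
from h import *
c=np.array([.5562,-.0043]); p=np.array(ctrl.get_state()['position'][:2]); d=p-c; print('r',np.hypot(*d),'q',np.degrees(np.arctan2(d[1],d[0]))%360-135-14.1)
z=.088
to(*[(c[0]+.105*np.cos(a),c[1]+.105*np.sin(a),z) for a in np.radians(149.1+np.array([72,62,52,42,36,30,29,28]))])
```

```text
r 0.10475868865540626 q 84.22702940898179
at 3.1 [ 0.4936 -0.0883  0.0929] yaw y -74.6 tilt 0.2 F [-0.8 -2.1  5.6] w 0.1391089500753457
(np.float64(0.477075843808328), np.float64(-0.07332440080838001), 0.088) -> [-12.  -18.9   4.9]
(np.float64(0.46629195611696556), np.float64(-0.058535999530997376), 0.088) -> [-18.4 -36.    4.8]
(np.float64(0.4582398788433237), np.float64(-0.04209966485260538), 0.088) -> [-21.8 -54.    4.7]
(np.float64(0.4531642702808143), np.float64(-0.02451480648522026), 0.088) -> [-22.1 -72.3   4.7]
(np.float64(0.45161568813186925), np.float64(-0.013633901170976325), 0.088) -> [-20.7 -83.2   4.6]
(np.float64(0.4512129535894257), np.float64(-0.0026507316822588257), 0.088) -> [-18.1 -93.9   4.6]
(np.float64(0.4512577273261155), np.float64(-0.0008187062692047117), 0.088) -> [-17.6 -95.6   4.6]
(np.float64(0.4513344674956605), np.float64(0.0010122587080549066), 0.088) -> [-17.  -97.4   4.6]
```

The knob is gripped: the opening is 12 mm and q is about 84°. Now I sweep the arc.

Request:
send_rows:
  motion:
    - {"claw":-1,"slide":[-6,-9,-4],"delta_rot":[0,0,0]}
    - {"claw":-1,"slide":[-12,-19,-4],"delta_rot":[0,0,0]}
    - {"claw":-1,"slide":[-16,-28,-4],"delta_rot":[0,0,0]}
    - {"claw":-1,"slide":[-18.5,-36,-4],"delta_rot":[0,0,0]}
    - {"claw":-1,"slide":[-20.5,-45,-4],"delta_rot":[0,0,0]}

```text
time: 3.6
position: [0.4601, -0.0482, 0.0949]
tool_rot: [3.113, 0.423, -0.001]
ft_force: [3.8, -1.6, -16.8]
grip_width: 0.14
grip_force: 15.0
```

Request:
send_rows:
  motion:
    - {"claw":-1,"slide":[-1.3,-9,0],"delta_rot":[0,0,0]}
    - {"claw":-1,"slide":[-2,-18,0],"delta_rot":[0,0,0]}
    - {"claw":-1,"slide":[-1.6,-27,0],"delta_rot":[0,0,0]}
    - {"claw":-1,"slide":[-0.5,-36,0],"delta_rot":[0,0,0]}
    - {"claw":-1,"slide":[1,-42,0],"delta_rot":[0,0,0]}

```text
time: 4.1
position: [0.4503, -0.0075, 0.0956]
tool_rot: [3.112, 0.423, -0.002]
ft_force: [-0.1, -2.8, -11.4]
grip_width: 0.139
grip_force: 15.0
```

Run:
```python
from h import *
c=np.array([.5562,-.0043]); p=np.array(ctrl.get_state()['position'][:2]); d=p-c; print('r',np.hypot(*d),'q',np.degrees(np.arctan2(d[1],d[0]))%360-135-14.1)
to((.4512,-.0027,.092))
```

```text
r 0.10591525823499877 q 32.63033437492148
at 4.1 [ 0.4503 -0.0075  0.0956] yaw y -74.5 tilt 0.09 F [ -0.1  -2.8 -11.4] w 0.13936556462863078
(0.4512, -0.0027, 0.092) -> [ 2.1 -4.4  3.6]
```

Request:
send_rows:
  motion:
    - {"claw":-1,"slide":[1.5,-5,2],"delta_rot":[0,0,0]}
    - {"claw":-1,"slide":[1.5,-5,2],"delta_rot":[0,0,0]}
    - {"claw":-1,"slide":[1.5,-5,2],"delta_rot":[0,0,0]}
    - {"claw":-0.2,"slide":[1.5,-5,2],"delta_rot":[0,0,0]}
    - {"claw":-0.2,"slide":[1.5,-5,2],"delta_rot":[0,0,0]}

```text
time: 4.6
position: [0.4531, -0.0021, 0.0951]
tool_rot: [3.112, 0.424, 0.006]
ft_force: [0.3, -0.2, 0.4]
grip_width: 0.25
grip_force: 0.0
```

Request:
send_rows:
  motion:
    - {"claw":-0.2,"slide":[0,0,0],"delta_rot":[0,0,0]}
    - {"claw":-0.2,"slide":[0,0,-40],"delta_rot":[0,0,0]}
    - {"claw":1,"slide":[0,0,-85],"delta_rot":[0,0,0]}
    - {"claw":1,"slide":[0,0,-85],"delta_rot":[0,0,0]}

```text
time: 5.0
position: [0.4555, -0.0026, 0.1844]
tool_rot: [3.109, 0.422, 0.017]
ft_force: [0.4, 0.1, 0.5]
grip_width: 0.501
grip_force: 0.0
```

Run:
```python
from h import *
to((.46,.10,.18),(.48,.20,.18),(.5025,.3035,.15),(.5025,.3035,.028))
```

```text
at 5.0 [ 0.4555 -0.0026  0.1844] yaw y -74.5 tilt 0.66 F [0.4 0.1 0.5] w 0.5008336212476681
(0.46, 0.1, 0.18) -> [ 31.6 -97.7   4.2]
(0.48, 0.2, 0.18) -> [  77.5 -188.8    4.2]
(0.5025, 0.3035, 0.15) -> [ 126.5 -282.7   34.2]
(0.5025, 0.3035, 0.028) -> [ 125.3 -283.4  156.2]
```

Request:
send_rows:
  motion:
    - {"claw":1,"slide":[18,-42,0],"delta_rot":[0,0,0]}
    - {"claw":1,"slide":[36,-84,0],"delta_rot":[0,0,0]}
    - {"claw":1,"slide":[55,-127,0],"delta_rot":[0,0,0]}
    - {"claw":1,"slide":[74,-170,0],"delta_rot":[0,0,0]}
    - {"claw":1,"slide":[93,-212,0],"delta_rot":[0,0,0]}

```text
time: 5.5
position: [0.4848, 0.2281, 0.1787]
tool_rot: [-3.113, -0.421, -0.002]
ft_force: [1.6, -0.3, -0.3]
grip_width: 0.942
grip_force: 0.0
```

Request:
send_rows:
  motion:
    - {"claw":1,"slide":[18,-40,10],"delta_rot":[0,0,0]}
    - {"claw":1,"slide":[33,-71,34],"delta_rot":[0,0,0]}
    - {"claw":1,"slide":[33,-71,54],"delta_rot":[0,0,0]}
    - {"claw":1,"slide":[33,-71,64],"delta_rot":[0,0,0]}
    - {"claw":1,"slide":[33,-71,64],"delta_rot":[0,0,0]}

```text
time: 6.0
position: [0.4964, 0.3023, 0.1128]
tool_rot: [3.112, 0.421, -0.005]
ft_force: [0.2, -0.6, 0.8]
grip_width: 1.0
grip_force: 0.0
```

Run:
```python
from h import *
to((.5025,.3035,.028))
T,S=grab('top'),grab('side')
a=T['color'][185:275,265:385];b=S['color'][180:345,160:380]
cv2.imwrite('pics/crop4.png',np.hstack([cv2.resize(i,(400,300),interpolation=cv2.INTER_CUBIC) for i in(a,b)]))
```

```text
at 6.0 [0.4964 0.3023 0.1128] yaw y -74.6 tilt 0.19 F [ 0.2 -0.6  0.8] w 0.9995108616393534
(0.5025, 0.3035, 0.028) -> [ 6.4  0.4 84.8]
```

View pics/crop4.png

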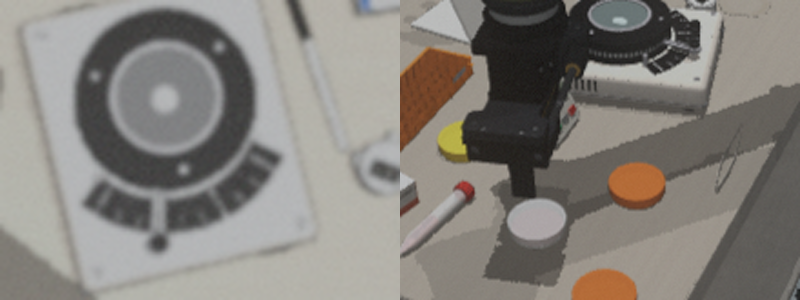

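The left crop shows the lever arm now pointing at the second long mark, with the knob at top px (311.6,257), and the iris aperture is small. The right crop shows the gripper centred over the dish. Descending to grip.

Request:
send_rows:
  motion:
    - {"claw":1,"slide":[6,0,35],"delta_rot":[0,0,0]}
    - {"claw":1,"slide":[6,0,65],"delta_rot":[0,0,0]}
    - {"claw":1,"slide":[6,0,80],"delta_rot":[0,0,0]}
    - {"claw":1,"slide":[6,0,84],"delta_rot":[0,0,0]}
    - {"claw":1,"slide":[6,0,84],"delta_rot":[0,0,0]}
  grip_force: 6

```text
time: 6.6
position: [0.5034, 0.305, 0.0313]
tool_rot: [-3.113, -0.422, -0.001]
ft_force: [-0.5, -0.8, 0.9]
grip_width: 1.0
grip_force: 0.0
```

Run:
```python
from h import *
to((.5025,.3035,.028))
T=grab('top'); c=plane(T,314.32,213.73,.08); k=plane(T,311.6,257.1,.096)
d=k-c; print('r',np.hypot(*d[:2]),'q',np.degrees(np.arctan2(d[1],d[0]))%360-149.1)
```

```text
at 6.6 [0.5034 0.305  0.0313] yaw y -74.6 tilt 0.05 F [-0.5 -0.8  0.9] w 1.000094428014593
(0.5025, 0.3035, 0.028) -> [-1.2  1.2  3.3]
r 0.10405970281515524 q 26.84828750020432
```

Request:
send_rows:
  motion:
    - {"claw":0.7,"slide":[-1,1,3],"delta_rot":[0,0,0]}
    - {"claw":0.5,"slide":[-1,1,3],"delta_rot":[0,0,0]}
    - {"claw":0.3,"slide":[-1,1,3],"delta_rot":[0,0,0]}
    - {"claw":0.1,"slide":[-1,1,3],"delta_rot":[0,0,0]}
    - {"claw":0.1,"slide":[-1,1,3],"delta_rot":[0,0,0]}

```text
time: 7.15
position: [0.5023, 0.3039, 0.0278]
tool_rot: [3.113, 0.423, 0.001]
ft_force: [-1.2, 0.1, 1.8]
grip_width: 0.698
grip_force: 6.0
```

Request:
send_rows:
  motion:
    - {"claw":0.0,"slide":[0,0,0],"delta_rot":[0,0,0]}
    - {"claw":0.0,"slide":[0,0,0],"delta_rot":[0,0,0]}

```text
time: 7.35
position: [0.5023, 0.3039, 0.0278]
tool_rot: [3.113, 0.423, 0.0]
ft_force: [0.3, -1.0, 2.8]
grip_width: 0.706
grip_force: 6.0
```

Gripped: the opening is 61.4 mm at 6 N. Lifting smoothly.

Request:
send_rows:
  motion:
    - {"claw":0.0,"slide":[0,0,-8],"delta_rot":[0,0,0]}
    - {"claw":0.0,"slide":[0,0,-25],"delta_rot":[0,0,0]}
    - {"claw":0.0,"slide":[0,0,-50],"delta_rot":[0,0,0]}
    - {"claw":0.0,"slide":[0,0,-75],"delta_rot":[0,0,0]}
    - {"claw":0.0,"slide":[0,0,-100],"delta_rot":[0,0,0]}

```text
time: 7.85
position: [0.5021, 0.3042, 0.1298]
tool_rot: [-3.113, -0.423, -0.001]
ft_force: [0.3, -0.5, -0.4]
grip_width: 0.703
grip_force: 6.0
```

Request:
send_rows:
  motion:
    - {"claw":0.0,"slide":[0,0,-25],"delta_rot":[0,0,0]}
    - {"claw":0.0,"slide":[0,0,-40],"delta_rot":[0,0,0]}
    - {"claw":0.0,"slide":[0,0,-45],"delta_rot":[0,0,0]}
    - {"claw":0.0,"slide":[0,0,-45],"delta_rot":[0,0,0]}

```text
time: 8.25
position: [0.5023, 0.3039, 0.1731]
tool_rot: [3.113, 0.422, 0.002]
ft_force: [0.0, 0.5, -0.3]
grip_width: 0.703
grip_force: 6.0
```

Run:
```python
from m import *
to((.5025,.22,.175),(.53,.1,.175),(.5562,-.0043,.16),(.5562,-.0043,.106))
T,S=grab('top'),grab('side')
s=ctrl.get_state(); p=np.array(s['position'])
u,v=map(int,proj(S,p+[0,0,-.02])); b=S['color'][v-45:v+45,u-60:u+60]; print('side ofs',u-60,v-45)
u,v=map(int,proj(T,p)); a=T['color'][v-45:v+45,u-60:u+60]; print('top ofs',u-60,v-45)
cv2.imwrite('pics/crop5.png',np.hstack([cv2.resize(i,(400,300),interpolation=cv2.INTER_CUBIC) for i in(a,b)]))
```

```text
at 8.25 [0.5023 0.3039 0.1731] yaw y -74.5 tilt 0.06 F [ 0.   0.5 -0.3] w 0.7027229181257565
(0.5025, 0.22, 0.175) -> [-22.2  80.9  -2. ]
(0.53, 0.1, 0.175) -> [-27.7 203.9  -1.9]
(0.5562, -0.0043, 0.16) -> [-30.2 311.4  13.1]
(0.5562, -0.0043, 0.106) -> [-30.3 311.4  67.1]
side ofs 170 197
top ofs 117 187
```

View pics/crop5.png

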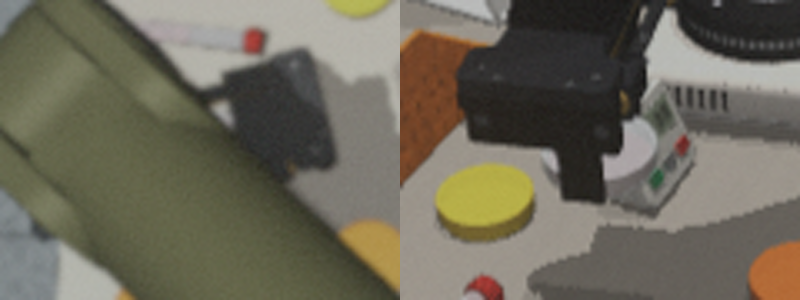

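The dish is held level. In the right crop its outline spans cols 542–658, so its centre is at side px u of about 229.5. Comparing that with the projected TCP.

Run:
```python
from m import *
S=grab('side'); p=np.array(ctrl.get_state()['position'])+[0,0,-.015]
ex=R.from_rotvec(ctrl.get_state()['tool_rot']).as_matrix()[:,0]
print([ (o,np.round(proj(S,p+ex*o),1)) for o in(-.005,0,.005)])
for r in(-.031,.031):
  pass
th=np.linspace(0,2*np.pi,90); q=np.array([proj(S,p+.031*np.array([np.cos(t),np.sin(t),0])) for t in th]); print(q.min(0),q.max(0))
L=cv2.cvtColor(S['color'],cv2.COLOR_BGR2LAB).astype(int)
for v in (238,242,246): print(v,[(u,*L[v,u]) for u in list(range(209,217))+list(range(243,251))])
```

```text
[(-0.005, array([233.4, 240.9])), (0, array([230.6, 240.6])), (0.005, array([227.9, 240.4]))]
[212.92002496 230.25453599] [248.22697177 251.58964465]
238 [(209, np.int64(38), np.int64(128), np.int64(133)), (210, np.int64(38), np.int64(128), np.int64(131)), (211, np.int64(37), np.int64(127), np.int64(133)), (212, np.int64(33), np.int64(128), np.int64(133)), (213, np.int64(36), np.int64(128), np.int64(131)), (214, np.int64(35), np.int64(128), np.int64(131)), (215, np.int64(29), np.int64(129), np.int64(132)), (216, np.int64(37), np.int64(128), np.int64(130)), (243, np.int64(170), np.int64(129), np.int64(128)), (244, np.int64(170), np.int64(128), np.int64(127)), (245, np.int64(174), np.int64(128), np.int64(128)), (246, np.int64(174), np.int64(127), np.int64(128)), (247, np.int64(136), np.int64(127), np.int64(131)), (248, np.int64(133), np.int64(125), np.int64(133)), (249, np.int64(135), np.int64(127), np.int64(131)), (250, np.int64(135), np.int64(128), np.int64(131))]
242 [(209, np.int64(158), np.int64(129), np.int64(134)), (210, np.int64(142), np.int64(128), np.int64(133)), (211, np.int
[... 849 characters left out ...]
nt64(129), np.int64(134)), (212, np.int64(145), np.int64(128), np.int64(133)), (213, np.int64(134), np.int64(128), np.int64(131)), (214, np.int64(157), np.int64(129), np.int64(129)), (215, np.int64(174), np.int64(129), np.int64(128)), (216, np.int64(175), np.int64(130), np.int64(129)), (243, np.int64(154), np.int64(130), np.int64(129)), (244, np.int64(116), np.int64(130), np.int64(129)), (245, np.int64(100), np.int64(129), np.int64(131)), (246, np.int64(103), np.int64(128), np.int64(129)), (247, np.int64(126), np.int64(126), np.int64(131)), (248, np.int64(117), np.int64(127), np.int64(131)), (249, np.int64(90), np.int64(125), np.int64(130)), (250, np.int64(84), np.int64(127), np.int64(129))]
```

Request:
send_rows:
  motion:
    - {"claw":0.0,"slide":[-1,12,0],"delta_rot":[0,0,0]}
    - {"claw":0.0,"slide":[-4,36,0],"delta_rot":[0,0,0]}
    - {"claw":0.0,"slide":[-7,66,0],"delta_rot":[0,0,0]}
    - {"claw":0.0,"slide":[-10,98,0],"delta_rot":[0,0,0]}
    - {"claw":0.0,"slide":[-13,130,0],"delta_rot":[0,0,0]}

```text
time: 8.9
position: [0.524, 0.1728, 0.1717]
tool_rot: [3.113, 0.422, -0.002]
ft_force: [0.2, -0.7, -0.4]
grip_width: 0.702
grip_force: 6.0
```

Request:
send_rows:
  motion:
    - {"claw":0.0,"slide":[-3,32,0],"delta_rot":[0,0,0]}
    - {"claw":0.0,"slide":[-6,64,0],"delta_rot":[0,0,0]}
    - {"claw":0.0,"slide":[-9,96,0],"delta_rot":[0,0,0]}
    - {"claw":0.0,"slide":[-12,125,0],"delta_rot":[0,0,0]}
    - {"claw":0.0,"slide":[-14,150,0],"delta_rot":[0,0,0]}

```text
time: 9.4
position: [0.5503, 0.0235, 0.1717]
tool_rot: [3.113, 0.419, -0.002]
ft_force: [0.4, 0.1, -0.8]
grip_width: 0.702
grip_force: 6.0
```

Request:
send_rows:
  motion:
    - {"claw":0.0,"slide":[-2,17,0],"delta_rot":[0,0,0]}
    - {"claw":0.0,"slide":[-4,27,0],"delta_rot":[0,0,0]}
    - {"claw":0.0,"slide":[-5,31,0],"delta_rot":[0,0,0]}
    - {"claw":0.0,"slide":[-5,31,0],"delta_rot":[0,0,0]}

```text
time: 9.8
position: [0.5539, -0.0046, 0.1722]
tool_rot: [-3.113, -0.422, 0.001]
ft_force: [-0.9, 0.4, 0.5]
grip_width: 0.705
grip_force: 6.0
```

Run:
```python
from m import *
to((.555,-.0045,.106))
```

```text
at 9.8 [ 0.5539 -0.0046  0.1722] yaw y -74.6 tilt 0.04 F [-0.9  0.4  0.5] w 0.7054348419460823
(0.555, -0.0045, 0.106) -> [ 1.2  0.2 66.2]
```

Request:
send_rows:
  motion:
    - {"claw":0.0,"slide":[1,0,15],"delta_rot":[0,0,0]}
    - {"claw":0.0,"slide":[1,0,38],"delta_rot":[0,0,0]}
    - {"claw":0.0,"slide":[1,0,52],"delta_rot":[0,0,0]}
    - {"claw":0.0,"slide":[1,0,57],"delta_rot":[0,0,0]}
    - {"claw":0.0,"slide":[1,0,57],"delta_rot":[0,0,0]}

```text
time: 10.3
position: [0.5545, -0.0035, 0.1145]
tool_rot: [-3.112, -0.424, 0.003]
ft_force: [-0.1, 0.6, -0.2]
grip_width: 0.709
grip_force: 6.0
```

Run:
```python
from m import *
to((.555,-.0045,.106))
S=grab('side'); b=S['color'][145:235,225:345]
cv2.imwrite('pics/crop6.png',cv2.resize(b,(800,600),interpolation=cv2.INTER_CUBIC))
```

```text
at 10.3 [ 0.5545 -0.0035  0.1145] yaw y -74.5 tilt 0.11 F [-0.1  0.6 -0.2] w 0.7087741559728221
(0.555, -0.0045, 0.106) -> [0.2 1.1 8.5]
```

View pics/crop6.png

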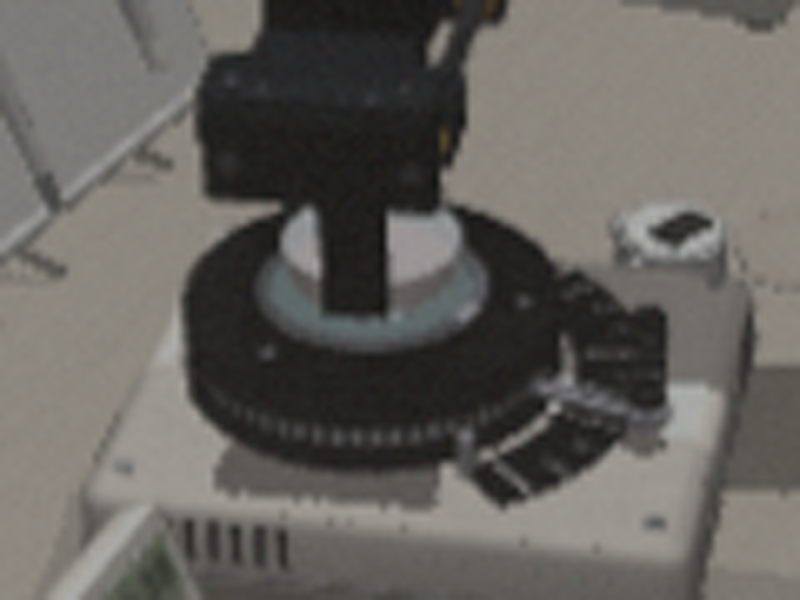

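The dish (cols 280–462 in the crop) is centred in the ring (cols 258–490), still about 8 mm up. Lowering slowly.

Request:
send_rows:
  motion:
    - {"claw":0.0,"slide":[0,1,3],"delta_rot":[0,0,0]}
    - {"claw":0.0,"slide":[0,1,5],"delta_rot":[0,0,0]}
    - {"claw":0.0,"slide":[0,1,7],"delta_rot":[0,0,0]}
    - {"claw":0.0,"slide":[0,1,7],"delta_rot":[0,0,0]}
    - {"claw":0.0,"slide":[0,1,7],"delta_rot":[0,0,0]}

```text
time: 10.85
position: [0.5555, -0.0052, 0.1086]
tool_rot: [3.113, 0.422, 0.0]
ft_force: [-0.8, 0.1, 0.2]
grip_width: 0.705
grip_force: 6.0
```

Request:
send_rows:
  motion:
    - {"claw":0.0,"slide":[0,0,0.7],"delta_rot":[0,0,0]}
    - {"claw":0.0,"slide":[0,0,1],"delta_rot":[0,0,0]}
    - {"claw":0.0,"slide":[0,0,1],"delta_rot":[0,0,0]}

```text
time: 11.15
position: [0.5554, -0.0052, 0.1075]
tool_rot: [3.113, 0.423, -0.0]
ft_force: [0.7, -0.2, -0.6]
grip_width: 0.704
grip_force: 6.0
```

Request:
send_rows:
  motion:
    - {"claw":0.0,"slide":[0,0,1],"delta_rot":[0,0,0]}
    - {"claw":0.0,"slide":[0,0,1.5],"delta_rot":[0,0,0]}
    - {"claw":0.0,"slide":[0,0,1.5],"delta_rot":[0,0,0]}

```text
time: 11.45
position: [0.5553, -0.0052, 0.1059]
tool_rot: [3.113, 0.423, -0.0]
ft_force: [-0.5, -0.3, -0.2]
grip_width: 0.704
grip_force: 6.0
```

Request:
send_rows:
  motion:
    - {"claw":0.0,"slide":[0,0,0.5],"delta_rot":[0,0,0]}
    - {"claw":0.0,"slide":[0,0,0.5],"delta_rot":[0,0,0]}

```text
time: 11.65
position: [0.5554, -0.0052, 0.1058]
tool_rot: [3.113, 0.423, -0.0]
ft_force: [-1.2, -0.1, 3.6]
grip_width: 0.703
grip_force: 6.0
```

Contact: 3.6 N at the expected height (0.1058). Releasing gently and rising.

Request:
send_rows:
  motion:
    - {"claw":0.5,"slide":[0,0,0],"delta_rot":[0,0,0]}
    - {"claw":0.6,"slide":[0,0,0],"delta_rot":[0,0,0]}
    - {"claw":0.8,"slide":[0,0,0],"delta_rot":[0,0,0]}
    - {"claw":0.95,"slide":[0,0,0],"delta_rot":[0,0,0]}
    - {"claw":0.95,"slide":[0,0,0],"delta_rot":[0,0,0]}

```text
time: 12.15
position: [0.5554, -0.0051, 0.1055]
tool_rot: [3.113, 0.423, -0.0]
ft_force: [0.1, 0.1, -0.3]
grip_width: 0.943
grip_force: 0.0
```

Request:
send_rows:
  motion:
    - {"claw":0.95,"slide":[0,0,-5],"delta_rot":[0,0,0]}
    - {"claw":0.95,"slide":[0,0,-25],"delta_rot":[0,0,0]}
    - {"claw":0.95,"slide":[0,0,-60],"delta_rot":[0,0,0]}
    - {"claw":0.95,"slide":[0,0,-100],"delta_rot":[0,0,0]}
    - {"claw":0.95,"slide":[0,0,-100],"delta_rot":[0,0,0]}

```text
time: 12.65
position: [0.5588, -0.0044, 0.2114]
tool_rot: [3.111, 0.423, 0.015]
ft_force: [1.3, -1.0, -0.9]
grip_width: 0.978
grip_force: 0.0
```

Request:
send_rows:
  motion:
    - {"claw":0.95,"slide":[0,-45,0],"delta_rot":[0,0,0]}
    - {"claw":0.95,"slide":[0,-90,0],"delta_rot":[0,0,0]}
    - {"claw":0.95,"slide":[0,-135,0],"delta_rot":[0,0,0]}
    - {"claw":0.95,"slide":[0,-180,0],"delta_rot":[0,0,0]}
    - {"claw":0.95,"slide":[0,-225,0],"delta_rot":[0,0,0]}

```text
time: 13.15
position: [0.4948, 0.2131, 0.2056]
tool_rot: [3.112, 0.422, 0.001]
ft_force: [0.9, 0.9, -0.1]
grip_width: 0.974
grip_force: 0.0
```

Run:
```python
from m import *
to()
T,S=grab('top','top9.png'),grab('side','side9.png')
a=T['color'][185:275,265:385];b=S['color'][145:235,225:345]
cv2.imwrite('pics/crop7.png',np.hstack([cv2.resize(i,(400,300),interpolation=cv2.INTER_CUBIC) for i in(a,b)]))
```

```text
at 13.15 [0.4948 0.2131 0.2056] yaw y -74.6 tilt 0.06 F [ 0.9  0.9 -0.1] w 0.9741881551168017
```

View pics/crop7.png

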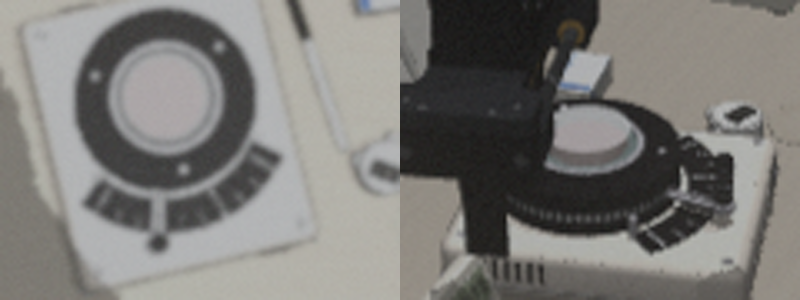

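The dish sits concentric in the ring. The lever arm is at crop (158,215) and the knob at (157,242). Now I check both numerically, with the lever against the scale's own marks.

Run:
```python
from m import *
T=grab('top'); g=cv2.cvtColor(T['color'],cv2.COLOR_BGR2GRAY); L=cv2.cvtColor(T['color'],cv2.COLOR_BGR2LAB).astype(float)
x,y,w,h=298,198,33,33; K=6
a=cv2.resize(L[y:y+h,x:x+w,1]-L[y:y+h,x:x+w,2],(w*K,h*K),interpolation=cv2.INTER_CUBIC); a=cv2.GaussianBlur(a,(0,0),4)
e=cv2.fitEllipse(cv2.convexHull(max(cv2.findContours((a>a.max()*.5+np.median(a[:10])*.5).astype(np.uint8),0,1)[0],key=cv2.contourArea)))
u,v=[(e[0][i]+.5)/K-.5+(x,y)[i] for i in(0,1)]; print('dish px',u,v,np.array(e[1])/K,plane(T,u,v,.091),'ring',plane(T,314.32,213.73,.08))
c=plane(T,314.32,213.73,.08)[:2]
# knob centroid
sub=g[250:264,304:320].astype(float); wt=np.clip(120-sub,0,None); yy,xx=np.mgrid[250:264,304:320]
m=(yy>=254); wt*=m; ku,kv=(wt*xx).sum()/wt.sum(),(wt*yy).sum()/wt.sum(); k=plane(T,ku,kv,.09)[:2]-c
print('knob px',ku,kv,'r',np.hypot(*k),'ang',np.degrees(np.arctan2(k[1],k[0]))%360)
# polar profile on scale
for r,z in((.075,.05),(.083,.05),(.09,.05)):
    angs=np.arange(125,236,2.5); s=[]
    for A in np.radians(angs):
        p=proj(T,[c[0]+r*np.cos(A),c[1]+r*np.sin(A),z]); s.append(int(cv2.getRectSubPix(g.astype(np.float32),(1,1),tuple(map(float,p)))[0,0]))
    print(r,dict(zip(angs.tolist(),s)))
```

```text
dish px 315.51464589436847 214.2085978190104 [22.120725   29.01587168] [ 0.55356953 -0.00631951  0.091     ] ring [ 0.55592289 -0.00426821  0.08      ]
knob px 312.24102564102566 257.20512820512823 r 0.10398651825703027 ang 176.99472378861782
0.075 {125.0: 180, 127.5: 179, 130.0: 179, 132.5: 179, 135.0: 177, 137.5: 167, 140.0: 148, 142.5: 117, 145.0: 88, 147.5: 97, 150.0: 98, 152.5: 81, 155.0: 76, 157.5: 80, 160.0: 82, 162.5: 82, 165.0: 79, 167.5: 77, 170.0: 78, 172.5: 95, 175.0: 139, 177.5: 153, 180.0: 141, 182.5: 99, 185.0: 80, 187.5: 78, 190.0: 76, 192.5: 78, 195.0: 77, 197.5: 77, 200.0: 76, 202.5: 78, 205.0: 83, 207.5: 111, 210.0: 108, 212.5: 78, 215.0: 77, 217.5: 78, 220.0: 74, 222.5: 72, 225.0: 76, 227.5: 75, 230.0: 69, 232.5: 73, 235.0: 82}
0.083 {125.0: 179, 127.5: 179, 130.0: 179, 132.5: 179, 135.0: 178, 137.5: 177, 140.0: 155, 142.5: 100, 145.0: 73, 147.5: 101, 150.0: 103, 152.5: 75, 155.0: 69, 157.5: 73, 160.0: 73, 162.5: 68, 165.0: 68, 167.5: 74, 170.0: 72, 172.5: 80, 175.0: 128, 177.5: 147, 180.0: 136, 182.5: 88, 185.0: 67, 187.5: 73, 190.0: 77, 192.5: 71, 195.0: 70, 197.5: 78, 200.0: 76, 202.5: 69, 205.0: 72, 207.5: 94, 210.0: 95, 212.5: 74, 215.0: 69, 217.5: 71, 220.0: 74, 222.5: 69, 225.0: 67, 227.5: 71, 230.0: 73, 232.5: 68, 235.0: 73}
0.09 {125.0: 176, 127.5: 179, 130.0: 178, 132.5: 178, 135.0: 180, 137.5: 178, 140.0: 163, 142.5: 106, 145.0: 73, 147.5: 88, 150.0: 90, 152.5: 71, 155.0: 68, 157.5: 86, 160.0: 87, 162.5: 71, 165.0: 70, 167.5: 83, 170.0: 87, 172.5: 85, 175.0: 130, 177.5: 147, 180.0: 137, 182.5: 84, 185.0: 68, 187.5: 75, 190.0: 78, 192.5: 67, 195.0: 74, 197.5: 85, 200.0: 86, 202.5: 71, 205.0: 71, 207.5: 95, 210.0: 101, 212.5: 76, 215.0: 74, 217.5: 94, 220.0: 94, 222.5: 75, 225.0: 72, 227.5: 88, 230.0: 90, 232.5: 73, 235.0: 73}
```

The long marks read 148.9° (0) and 208.7° (60), so 30 is at 178.8°. The arm is at 177.7°, giving q of about 29°. The colour fit of the dish centre was poor (22 x 29 px), so I don't rely on it. Contact came at glass height and the crops show the dish concentric inside the ring, so its offset can be at most the 5 mm play. Handing in.

```bash
python3 -c "
from bench import ctrl
print(ctrl.close_job())"
```

```text
the job is handed in; nothing more can be done
None
```

The dish is set down flat on the glass inside the locating ring, the iris lever reads about 29° against the scale's own marks, and the job is handed in at about 13 s; no verdict was returned.

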